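# Open the tool caddy by its ratchet lever and sort the pliers and cutter

## Task

Open the tool caddy's shutter: press the red release button in the grip of its ratchet lever and keep it pressed while you swing the lever fully down, then let go so that the lever stays latched there. Then tidy the loose hand tools from the bench into the caddy, laying them in without dropping them from a height: the orange-handled flush cutter in the orange tray, both blue-handled pliers in the blue tray. Leave the other things on the bench where they are.

Things in the scene. Friction and masses are not known exactly. Their poses are not given: they have to be found in the camera images.
- release_top (a point): centre of the top face of the red release button (36 mm along the lever, 28 mm wide, 12 mm proud, 10 mm travel) in the upper face of the lever's black grip. x points along the lever away from the pivot, y along the hinge axis, z out of the button (press along -z). Sprung: 2.4 N to start, 5.4 N fully in; in by 7 mm or more it unlocks the lever
- guard_edge (a point): middle of the upper edge of the yellow barred hand guard, a frame of 6 mm bars 46 mm wide (gaps 14 mm) standing across the lever's end, 46 mm beyond the button's centre, 36 mm higher than the unpressed button; axes as the button's. With the lever up it overhangs the button, so the tool must come in tilted, roughly along the button's -z
- lever_pivot (a point): centre of the lever's hinge, 75 mm above the bench, on the caddy's left side near the robot. Axes of the caddy: x away from the robot, y the hinge axis, z up. The button's top lies 167 mm along the lever from here and 25 mm above the lever's centre line (15 mm when fully in)
- lever (a joint): ratchet lever angle, rad. 0: raised, rising away from the robot at 52 degrees (0.908 rad) above level; grows as it swings down and away from the robot; 0.70: fully down at its stop, 12 degrees above level. Stiff (9 N at the button, more when fast), stays where left. With the button out it is locked, with some 0.1 rad of play when up, and locked when down (above 0.66)
- release (a joint): how far the release button is pressed in, m: 0 out, 0.010 fully in
- shutter (a joint): travel of the clear shutter with a green front bar over the two trays, m: 0 shut, 0.20 open (slides away from the robot). Geared to the lever (0.286 m per rad); cannot be moved by itself. Rails beside the two trays carry it, their tops 8 mm above the tray rims
- bin_orange: fixed orange open tray in the caddy, outside 200 x 105 x 40 mm (x, y, z), walls and floor 3.5 mm. Origin: centre of its underside, 12 mm above the bench; axes as the caddy's, x along its length, z up. Covered by the shutter until the lever is down
- bin_blue: fixed blue open tray beside the orange one, same size and axes; which of the two is on the left (+y) varies. The lever stands 145 mm to +y of the centre of the left one
- cutter_mid (a point): orange-handled flush cutter, short blunt steel head, 134 mm long, 41 mm wide over the handles, 14 mm thick, 0.12 kg, lying flat on the bench. The point is near the middle of its pivot block (28 mm long, 30 mm wide: grip it there, across y), 7 mm up. x along the tool to the jaws (38 mm to their tip), z up; the handles reach 96 mm to -x
- pliers_a_mid (a point): one of two alike blue-handled long-nose pliers, 169 mm long, 41 mm wide over the handles, 14 mm thick, 0.12 kg, lying flat on the bench. The point is near the middle of its pivot block (28 mm long, 30 mm wide: grip it there, across y), 7 mm up. x along the tool to the jaws (66 mm to their tip), z up; the handles reach 103 mm to -x
- pliers_b_mid (a point): the other blue-handled long-nose pliers, same as the first
- loupe: bystander: steel magnifier loupe, 44 mm across, 46 mm tall, standing; origin at its underside
- spool: bystander: grey spool, 60 mm across, 50 mm tall; origin at its underside
- pick: bystander: walnut-handled pick tool, 150 mm long, 16 mm thick, lying along its x; origin at its underside
- flux: bystander: amber bottle, 48 mm across, 100 mm tall; origin at its underside
- jar: bystander: white jar, 60 mm across, 70 mm tall; origin at its underside
- brush: bystander: green brush, 160 mm long, lying along its x; origin at its underside
Mind the look-alikes: they are no part of the job. What is shaped like the part that bears pliers_b_mid but pink is not meant.

How it is judged:
By the outcome, as a careful person would: the job done as asked, in the order asked, and still so for the second after the job is handed in, with the robot touching nothing.
It also fails if it takes over 69 s, if anything falls off the work surface, if the arm or the gripper's body presses on something with over 40 N, if the wrist force passes 120 N, or if a joint passes its speed limit or range.

## Robot

A 7-joint arm with a two-finger parallel gripper is mounted at the origin on the work surface. World frame = base frame: x ahead of the robot, y to its left, z up, the work surface at z = 0. Lengths are in mm, angles in rad, forces in N, time in s.
With the tool pointing down it reaches from about 400 to 750 mm from the base axis. Payload 19.5 kg.
Tool frame: the origin (TCP) lies at the very end of the fingers, on their centre line; the grasp point (between the pads) lies 19 mm behind it; z points along the fingers, y is the line along which they close (so a half turn about z gives the same grasp; the last joint's range is limited). The gripper opens to 85 mm and grips with 20 to 120 N. Pads are 22 mm wide; open, the fingers measure 114 mm over their backs; the gripper's body (76 mm by 85 mm) begins 54 mm behind the grasp point. The pads swing forward as they close: fully open they stand 13 mm farther back than shut.
Start: joints at [1.07, 0.707, -0.028, 1.485, 0.022, 0.951, -0.075], TCP at [254.641, -515.512, 231.268] pointing down, gripper open.
Joint ranges: [-2.71, 2.71], [-0.32, 2.16], [-1.57, 1.52], [0, 2.45], [-1.46, 4.6], [0, 2.02], [-2.83, 2.83]. Speed limits (rad/s): [1.89, 1.89, 2.57, 2.57, 3.01, 3.01, 3.01].

## Interface

Orientations are given as a unit quaternion [x, y, z, w].
In Python, from workcell import robot gives the robot as it stands.
- The arm moves only by the shell command python3 -m handwheel 'ROWS' [OPENING] [FORCE]. ROWS is JSON, a list of rows, each an object of numbers: "x", "y", "z": the shift along the tool's x, y, z in cm; "twist": the turn about the tool's z in rad. A call has exactly 10 rows; each row is the pose to reach, as a shift and turn from the pose commanded when the call began, along the tool's axes at that moment; what a row does not reach only later rows make up. A row lasts 1/8 s, in which the tool goes at most 62.5 mm and 10.7 degrees, less where a joint would pass 70% of its speed; a pose out of reach is approached as far as the arm can. A call with a gripper value outside its range is refused whole. OPENING is the opening, from 0 (shut) to 1 (fully open), set as the call begins (- or left out, the last holds). The fingers move at their own pace and stop on an object; FORCE is the grip in N (left out, the last holds). Time passes only in rows, so rows that repeat a pose let the fingers close, or fill a call up. It gives the time, the measured TCP pose, the force, the opening and the grip force at its end, in the units of the state.
- robot.get_obs(): the state, without advancing time (a new reading comes with each control period).
- robot.camera(name): name is "scene" or "top" or "wrist"; returns a dict with "color" (400x640x3 uint8, blue, green, red), "depth" (400x640 float32, mm along the optical axis (not along the pixel's ray), 0 where there is no reading), "fx", "fy", "cx", "cy" (pixels), "world_from_camera" (4x4, takes a point from camera to world coordinates). Camera axes: x right, y down, z forward; pixel columns grow to the right and rows downward; lengths in mm; the calibration is good to about 2 mm. A picture is of the moment at which its call begins.
- robot.hand_in(): hands the job in; it is judged then, once.
Trained networks look in the newest picture that a camera, given by its name, has taken for a name from the list of things; names that differ only in an ending like _2 or _b are one class to them, and where a whole thing is asked for, a point or a joint stands for the part that bears it (a point fixed in the world has none). Each returns a list of dicts, best first, with "score" (0 to 1); they miss things now and then, are a little off and sometimes report something else, mostly with a low value. They report only what shows in the picture. A call takes as long as a camera call. They do not tell look-alikes from the thing itself.
- robot.outline_of(camera, target): "region" (400x640 bool, what is visible of it) and "uv" ([column, row] in pixels, amid what is visible of it).
The state is a dict: "t": time; "qpos": joint angles; "joint_velocities": joint speeds; "effort": joint torques, N m; "ee_pos": TCP position; "eef_rot": TCP orientation; "force": force on the tool from outside, world axes, zero at the start; "wrist_torque": the same for the moment, N m; "finger_gap": finger opening in mm; "gripper_force": force on a finger pad.
Only numpy, scipy, OpenCV 4.12 (cv2) and the standard library are available. Lean on these libraries where they do the work, as an engineer would, in place of code of your own. Each camera call takes 0.05 s, during which the arm holds its last target. There are 200 camera calls.

## Working session

There is one attempt and no reset: what is moved stays moved. The work goes in short steps, Python scripts to look and compute and a shell command to move; the robot and the scene stay as the last step left them, time stands still between calls to the robot, and variables do not carry over. Pictures are saved under pics/ and viewed, at most 10 in all, crops included, and the job is handed in when it is done.

```bash
ls; mkdir -p pics; cat > h.py <<'E'
import numpy as np, cv2
from workcell import robot
from scipy.spatial.transform import Rotation as R
def pts(c,mask=None):
    d=c["depth"]; v,u=np.nonzero((d>0) if mask is None else (mask&(d>0)))
    z=d[v,u]; P=np.c_[(u-c["cx"])*z/c["fx"],(v-c["cy"])*z/c["fy"],z]
    T=np.array(c["world_from_camera"]); return P@T[:3,:3].T+T[:3,3],u,v
def proj(c,p):
    T=np.linalg.inv(np.array(c["world_from_camera"])); q=T[:3,:3]@np.array(p)+T[:3,3]
    return q[0]/q[2]*c["fx"]+c["cx"],q[1]/q[2]*c["fy"]+c["cy"]
def pose():
    o=robot.get_obs(); return np.array(o["ee_pos"]),R.from_quat(o["eef_rot"]),o
E
python3 - <<'E'
from h import *
for n in ("scene","top"):
    c=robot.camera(n); cv2.imwrite(f"pics/{n}0.png",c["color"])
    print(n,np.round(c["world_from_camera"],3).tolist(),c["fx"])
    for t in ["release_top","guard_edge","bin_orange","bin_blue","cutter_mid","pliers_a_mid","loupe","spool","pick","flux","jar","brush"]:
        for r in robot.outline_of(n,t):
            if r["score"]<.25: continue
            P,u,v=pts(c,r["region"])
            print(t,round(r["score"],2),np.round(r["uv"]),r["region"].sum(),np.round(np.median(P,0)),np.round(P.min(0)),np.round(P.max(0)))
o=robot.get_obs();print(o["t"],o["ee_pos"],o["eef_rot"],o["finger_gap"])
E
```

```text
pics
scene [[0.857, 0.334, -0.392, 1086.976], [0.514, -0.534, 0.671, -1020.789], [0.015, -0.777, -0.63, 1160.572], [0.0, 0.0, 0.0, 1.0]] 459.02227230264907
guard_edge 0.66 [352. 157.] 431 [510. 277. 207.] [363. 259.  21.] [559. 607. 282.]
guard_edge 0.28 [311. 244.] 221 [535. -14.  24.] [445. -24.   6.] [630.  -5.  38.]
cutter_mid 0.67 [257. 295.] 303 [ 497. -296.   10.] [ 431. -312.   -5.] [ 557. -271.   18.]
pliers_a_mid 0.69 [223. 314.] 435 [ 443. -414.   11.] [ 356. -432.   -7.] [ 531. -367.   20.]
pliers_a_mid 0.67 [348. 153.] 44 [509. 276. 219.] [492. 268. 198.] [522. 295. 233.]
pliers_a_mid 0.67 [346. 163.] 349 [508. 275. 198.] [369. 263.  -4.] [559. 599. 274.]
loupe 0.67 [320. 299.] 236 [ 688. -230.   42.] [ 660. -245.   -7.] [ 707. -168.   53.]
spool 0.96 [307. 329.] 444 [ 702. -337.   47.] [ 668. -359.   -2.] [ 726. -298.   55.]
spool 0.69 [262. 352.] 583 [ 653. -474.   62.] [ 588. -494.   -5.] [ 676. -415.   76.]
pick 0.51 [230. 258.] 129 [ 327. -212.   12.] [ 270. -223.   -4.] [ 384. -189.   19.]
flux 0.82 [393. 185.] 228 [657. 426.  52.] [630. 411.  -5.] [678. 490. 104.]
[... 1021 characters left out ...]
 200.] 247 [ 478. -173.   12.] [ 411. -211.  -14.] [ 569. -150.   23.]
pick 0.53 [384. 238.] 111 [ 325. -208.   13.] [ 274. -217.   -8.] [ 380. -196.   24.]
pick 0.46 [415. 143.] 238 [ 692. -325.   47.] [ 665. -366.   -8.] [ 731. -298.   61.]
flux 0.68 [289. 188.] 6271 [527. 150.  60.] [388. -35. -14.] [828. 351. 283.]
jar 0.73 [448. 154.] 242 [ 636. -457.   64.] [ 612. -511.  -13.] [ 666. -433.   84.]
jar 0.67 [414. 143.] 212 [ 691. -328.   47.] [ 666. -366.   -7.] [ 722. -299.   61.]
brush 0.66 [212. 198.] 310 [504. 472.  17.] [407. 453.  -1.] [561. 494.  30.]
1.3 [ 254.64779697 -515.5146061   231.25159582] [ 9.73805562e-01  2.27382333e-01 -1.92178936e-05 -4.98796127e-05] 85.24324204468932
```

```bash
python3 - <<'E'
import cv2
a=cv2.imread("pics/scene0.png");b=cv2.imread("pics/top0.png")
cv2.imwrite("pics/s1.png",cv2.resize(a[110:390,190:430],None,fx=2.1,fy=2.1,interpolation=cv2.INTER_CUBIC))
cv2.imwrite("pics/t1.png",cv2.resize(b[110:270,190:470],None,fx=2.8,fy=2.8,interpolation=cv2.INTER_CUBIC))
E
```

```text
(no output)
```

View pics/s1.png

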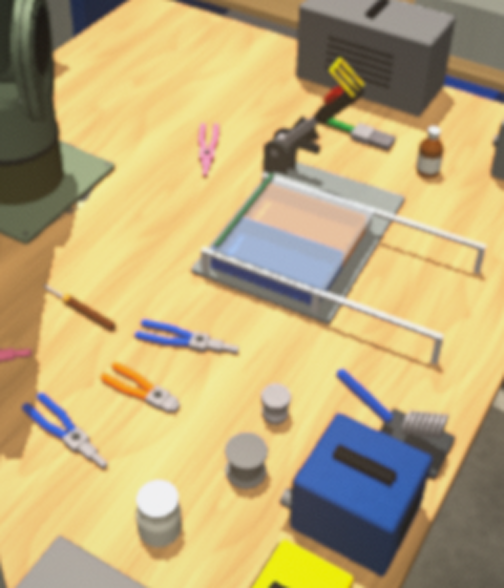

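View pics/t1.png

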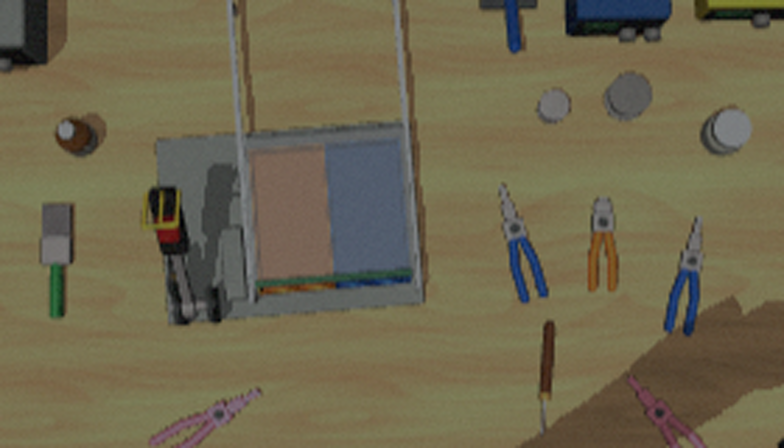

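```bash
python3 - <<'E'
from h import *
def box(hsv,lo,hi): return cv2.inRange(hsv,np.array(lo),np.array(hi))>0
for n,roi in (("scene",(330,385,130,175)),("top",(235,262,170,205))):
    c=robot.camera(n); h=cv2.cvtColor(c["color"],cv2.COLOR_BGR2HSV)
    m=np.zeros((400,640),bool); m[roi[2]:roi[3],roi[0]:roi[1]]=1
    red=m&(box(h,(0,150,60),(6,255,255))|box(h,(172,150,60),(180,255,255)))
    yel=m&box(h,(24,150,120),(34,255,255))
    for nm,k in (("red",red),("yel",yel)):
        P,u,v=pts(c,k); P=P[P[:,2]>100] ;print(n,nm,k.sum(),np.round(np.median(P,0),1),np.round(np.percentile(P,10,0)),np.round(np.percentile(P,90,0)))
    if n=="top":
        g=box(h,(60,60,30),(85,255,200)); m=np.zeros((400,640),bool); m[205:214,278:340]=1
        P,u,v=pts(c,g&m); f=np.polyfit(P[:,1],P[:,0],1); print("green",f,np.round(np.percentile(P,[5,50,95],0)))
        # rails, ridge: bright columns
        for lo,hi in ((265,285),(325,345)):
            L=[]
            for r in range(112,160):
                row=c["color"][r,lo:hi].min(1).astype(float); 
                w=np.clip(row-np.percentile(row,75),0,None); L.append((r,lo+(w*np.arange(hi-lo)).sum()/w.sum()))
            f=np.polyfit(*np.array(L).T,1); 
            T=np.array(c["world_from_camera"]);Q=[]
            for r in (112,200):
                d=T[:3,:3]@np.array([(np.polyval(f,r)-c["cx"])/c["fx"],(r-c["cy"])/c["fy"],1]); s=(60-T[2,3])/d[2]; Q.append(T[:3,3]+s*d)
            print("rail",np.round(Q,1).tolist(),"yaw",np.arctan2(Q[0][1]-Q[1][1],Q[0][0]-Q[1][0]))
        for nm,k in (("orange",box(h,(3,50,60),(17,150,255))),("blue",box(h,(105,40,60),(125,150,255)))):
            m=np.zeros((400,640),np.uint8); m[160:212,276:338]=1
            k=(k&(m>0)).astype(np.uint8); print(nm,k.sum(),cv2.minAreaRect(np.argwhere(k)[:,::-1].astype(np.float32)))
E
```

```text
scene red 36 [513.3 276.5 224.8] [505. 271. 211.] [521. 290. 230.]
scene yel 139 [525.7 287.2 260.7] [508. 268. 241.] [545. 309. 275.]
top red 40 [498.  286.8 213.9] [490. 277. 191.] [515. 297. 226.]
top yel 32 [524.1 288.4 261.5] [504. 269. 249.] [540. 310. 279.]
green [-6.54525952e-02  4.51177126e+02] [[439. -10.  59.]
 [447.  68.  72.]
 [454. 177.  80.]]
rail [[822.8, 223.5, 60.0], [482.0, 204.8, 60.0]] yaw 0.054699216224164925
rail [[819.0, -6.3, 60.0], [477.9, -25.9, 60.0]] yaw 0.057515890393267
orange 1214 ((308.5240783691406, 186.3912353515625), (49.22526931762695, 58.303035736083984), 88.45184326171875)
blue 1243 ((320.8338623046875, 185.6732940673828), (52.11350631713867, 26.91401481628418), 85.42607879638672)
```

```bash
python3 -m handwheel; python3 -m handwheel --help | head -30; python3 - <<'E'
from h import *
p,r,o=pose();print(o["t"],p,r.as_matrix().round(3))
E
```

```text
1.4 [ 254.64244525 -515.51269751  231.25077464] [[ 0.897  0.443 -0.   ]
 [ 0.443 -0.897  0.   ]
 [-0.    -0.    -1.   ]]invalid input
invalid input: not JSON, or not a number
```

```bash
python3 -m handwheel '[{"x":4,"y":-3,"z":-3,"twist":0.1},{"x":8,"y":-6,"z":-6,"twist":0.2},{"x":12,"y":-9,"z":-9,"twist":0.3},{"x":16,"y":-13,"z":-10,"twist":0.4},{"x":20,"y":-17,"z":-10,"twist":0.4},{"x":24,"y":-21,"z":-10,"twist":0.4},{"x":28,"y":-25,"z":-10,"twist":0.4},{"x":32,"y":-29,"z":-10,"twist":0.4},{"x":36,"y":-33,"z":-10,"twist":0.4},{"x":39,"y":-37,"z":-10,"twist":0.4}]' 0 40
```

```text
t: 2.65
ee_pos: [440.9, -9.0, 331.4]
eef_rot: [1.0, 0.03, 0.0, -0.0]
force: [0.2, -1.0, -0.5]
finger_gap: -0.1
gripper_force: 0.0
```

```bash
python3 -m handwheel '[{"y":-5},{"y":-10},{"y":-15},{"y":-20},{"y":-24},{"y":-27},{"y":-28.4},{"y":-28.4},{"y":-28.4},{"y":-28.4}]'
python3 - <<'E'
from h import *
c=robot.camera("wrist"); cv2.imwrite("pics/w1.png",c["color"])
print(np.round(c["world_from_camera"],2).tolist())
h=cv2.cvtColor(c["color"],cv2.COLOR_BGR2HSV)
b=lambda lo,hi: cv2.inRange(h,np.array(lo),np.array(hi))>0
for nm,k in (("red",b((0,150,50),(6,255,255))|b((172,150,50),(180,255,255))),("yel",b((24,150,100),(34,255,255))),("green",b((60,80,30),(85,255,200)))):
    if k.sum()<5: print(nm,"none");continue
    P,u,v=pts(c,k); print(nm,k.sum(),u.min(),u.max(),v.min(),v.max(),np.round(np.percentile(P,[3,50,97],0),1).tolist())
for t in ("release_top","guard_edge","lever"):
    for r in robot.outline_of("wrist",t):
        P,u,v=pts(c,r["region"]); print(t,round(r["score"],2),r["uv"],np.round(np.percentile(P,[3,50,97],0),1).tolist())
E
```

```text
[[0.06, -0.96, -0.26, 506.67], [-1.0, -0.06, -0.02, -5.09], [0.0, 0.26, -0.97, 474.59], [0.0, 0.0, 0.0, 1.0]]
red none
yel none
green 1562 0 327 122 167 [[410.1, -9.4, 11.4], [447.8, 137.6, 72.7], [461.3, 475.2, 74.8]]
release_top 0.67 [482.4, 1.6] [[664.2, -231.3, 4.4], [668.8, -216.9, 15.1], [674.3, -206.1, 45.4]]
guard_edge 0.84 [40.3, 126.1] [[410.0, 269.0, 84.0], [483.6, 276.5, 168.7], [522.1, 292.5, 200.2]]
lever 0.77 [39.3, 125.5] [[409.2, 269.0, 80.7], [482.8, 276.5, 168.2], [522.0, 294.1, 200.2]]
lever 0.35 [505.0, 135.2] [[433.2, -304.5, 4.1], [496.8, -288.1, 13.2], [554.3, -269.0, 15.8]]schema error: expected keys x, y, z, twist
```

View pics/w1.png

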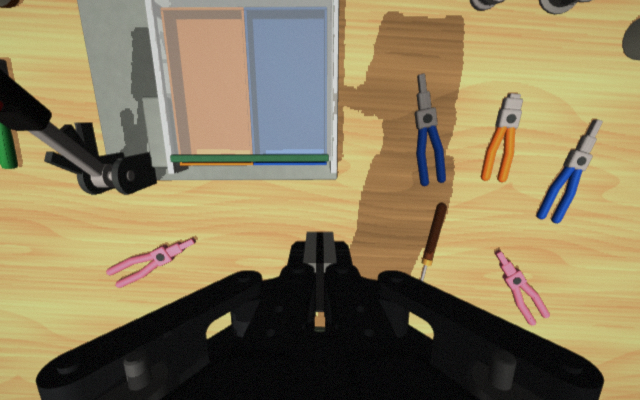

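```bash
python3 -m handwheel '[{"x":0,"y":-5,"z":0,"twist":0},{"x":-1,"y":-10,"z":0,"twist":0},{"x":-2,"y":-15,"z":0,"twist":0},{"x":-3,"y":-20,"z":0,"twist":0},{"x":-3,"y":-24,"z":0,"twist":0},{"x":-3,"y":-27,"z":0,"twist":0},{"x":-3,"y":-28.4,"z":0,"twist":0},{"x":-3,"y":-28.4,"z":0,"twist":0},{"x":-3,"y":-28.4,"z":0,"twist":0},{"x":-3,"y":-28.4,"z":0,"twist":0}]'
cat > lev.py <<'E'
from h import *
import sys
c=robot.camera("wrist"); cv2.imwrite("pics/%s.png"%sys.argv[1],c["color"])
h=cv2.cvtColor(c["color"],cv2.COLOR_BGR2HSV)
b=lambda lo,hi: cv2.inRange(h,np.array(lo),np.array(hi))>0
for nm,k in (("red",b((0,150,50),(6,255,255))|b((172,150,50),(180,255,255))),("yel",b((24,150,100),(34,255,255))),("green",b((60,80,30),(85,255,200)))):
    if k.sum()<5: print(nm,"none");continue
    P,u,v=pts(c,k); print(nm,k.sum(),u.min(),u.max(),v.min(),v.max(),np.round(np.percentile(P,[3,20,50,80,97],0),1).tolist())
T=np.array(c["world_from_camera"]);print("cam",T[:3,3])
E
python3 lev.py w2
```

```text
t: 4.1
ee_pos: [394.1, 269.7, 331.5]
eef_rot: [1.0, 0.029, 0.0, -0.0]
force: [0.5, 0.1, -0.4]
finger_gap: -0.2
gripper_force: 0.0
red 1209 285 595 43 239 [[493.3, 275.3, 207.0], [497.5, 279.9, 212.6], [504.0, 288.1, 220.5], [509.9, 296.3, 227.6], [513.0, 301.2, 231.2]]
yel 1369 262 597 0 247 [[503.8, 267.7, 259.1], [505.9, 271.2, 266.6], [509.2, 289.2, 277.2], [522.1, 306.6, 278.7], [531.0, 310.8, 279.7]]
green 1578 178 539 97 148 [[410.7, -10.0, 14.4], [440.6, 48.2, 18.9], [448.7, 155.7, 72.8], [454.9, 473.2, 73.9], [471.8, 481.0, 74.9]]
cam [459.94720099 273.54353834 474.72354475]
```

View pics/w2.png

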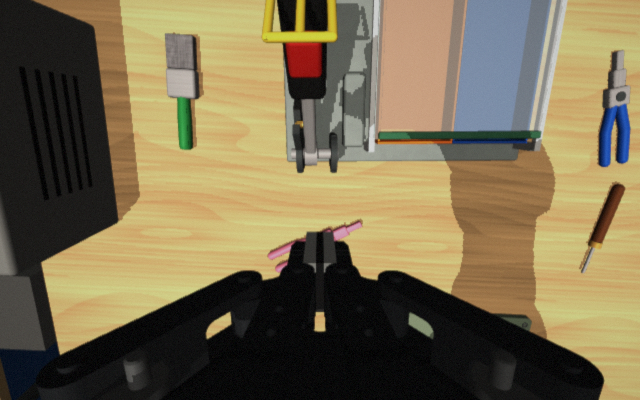

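```bash
python3 -m handwheel '[{"x":2,"y":-1.2,"z":3.5,"twist":0},{"x":6,"y":-1.2,"z":7,"twist":0},{"x":8.5,"y":-1.2,"z":7,"twist":0},{"x":9.4,"y":-1.2,"z":7,"twist":0},{"x":9.9,"y":-1.2,"z":7,"twist":0},{"x":10.3,"y":-1.2,"z":7,"twist":0},{"x":10.7,"y":-1.2,"z":7,"twist":0},{"x":11.1,"y":-1.2,"z":7,"twist":0},{"x":11.4,"y":-1.2,"z":7,"twist":0},{"x":11.4,"y":-1.2,"z":7,"twist":0}]'
python3 lev.py w3
```

```text
t: 5.4
ee_pos: [504.9, 289.5, 260.9]
eef_rot: [1.0, 0.03, -0.002, 0.0]
force: [-8.1, -1.2, -5.1]
finger_gap: 0.3
gripper_force: 4.2
red 1129 300 477 180 232 [[501.7, 276.1, 202.6], [510.4, 279.7, 211.5], [521.8, 293.1, 220.3], [528.5, 298.8, 223.7], [531.8, 302.2, 225.1]]
yel 1366 275 368 131 235 [[517.7, 269.2, 232.6], [520.0, 277.4, 241.4], [535.4, 296.3, 257.8], [552.0, 310.6, 272.3], [561.5, 312.8, 273.3]]
green 1940 174 578 181 233 [[412.2, -7.3, 14.3], [447.0, 44.6, 19.0], [466.4, 142.2, 72.9], [471.8, 472.2, 73.8], [476.5, 480.5, 74.7]]
cam [571.29335919 293.57855648 403.87437455]
```

```bash
python3 -m handwheel '[{"x":-1.6,"y":0,"z":0,"twist":0},{"x":-1.6,"y":0,"z":2.5,"twist":0},{"x":-1.4,"y":0,"z":4.6,"twist":0},{"x":-1.1,"y":0,"z":5.0,"twist":0},{"x":-0.7,"y":0,"z":5.4,"twist":0},{"x":-0.3,"y":0,"z":5.75,"twist":0},{"x":0.0,"y":0,"z":6.05,"twist":0},{"x":0.4,"y":0,"z":6.4,"twist":0},{"x":0.8,"y":0,"z":6.7,"twist":0},{"x":1.2,"y":0,"z":7.1,"twist":0}]'
python3 lev.py w4
```

```text
t: 6.7
ee_pos: [518.6, 290.4, 190.9]
eef_rot: [1.0, 0.03, -0.0, -0.0]
force: [-6.5, 0.7, 4.1]
finger_gap: -0.4
gripper_force: 2.6
red 1179 293 515 205 273 [[522.7, 277.2, 186.8], [529.9, 280.4, 193.2], [537.5, 286.3, 199.6], [543.7, 299.8, 204.3], [546.3, 302.9, 205.4]]
yel 3569 244 402 132 291 [[538.1, 270.3, 218.0], [539.9, 278.6, 232.6], [546.7, 297.3, 251.9], [563.0, 311.7, 260.2], [575.6, 313.7, 261.0]]
green 3079 146 639 207 267 [[413.2, 0.3, 13.4], [450.3, 49.4, 19.1], [495.6, 138.7, 73.0], [501.5, 471.1, 73.9], [506.5, 480.2, 74.6]]
cam [584.54987966 294.25679655 334.07687985]
```

View pics/w4.png

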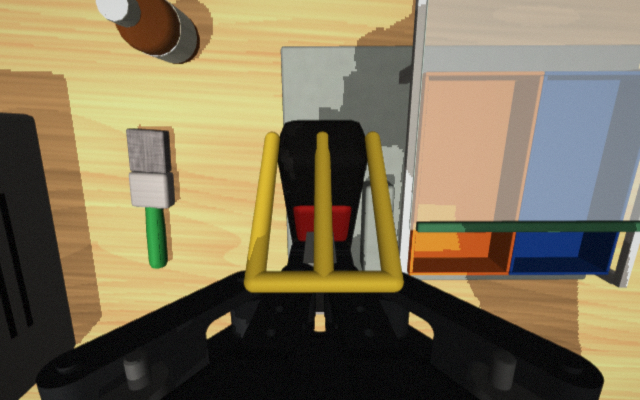

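```bash
python3 -m handwheel '[{"x":0.8,"y":0,"z":0.8,"twist":0},{"x":1.5,"y":0,"z":1.65,"twist":0},{"x":2.2,"y":0,"z":2.5,"twist":0},{"x":2.8,"y":0,"z":3.4,"twist":0},{"x":3.35,"y":0,"z":4.4,"twist":0},{"x":3.8,"y":0,"z":5.4,"twist":0},{"x":4.1,"y":0,"z":6.2,"twist":0},{"x":4.3,"y":0,"z":6.7,"twist":0},{"x":4.35,"y":0,"z":6.95,"twist":0},{"x":4.45,"y":0,"z":7.2,"twist":0}]'
python3 lev.py w5
```

```text
t: 8.0
ee_pos: [562.2, 293.3, 121.2]
eef_rot: [1.0, 0.03, -0.001, -0.001]
force: [-33.7, -9.0, 69.7]
finger_gap: 0.0
gripper_force: 37.6
red 2112 295 604 129 340 [[568.3, 279.9, 121.4], [574.6, 284.3, 123.7], [581.4, 292.6, 125.2], [587.8, 301.2, 126.3], [591.2, 305.3, 127.3]]
yel 2257 247 398 125 188 [[607.9, 274.7, 147.0], [609.6, 282.0, 177.8], [611.1, 295.5, 178.6], [612.7, 310.2, 179.2], [618.8, 316.2, 179.8]]
green 3604 111 639 112 328 [[430.8, 103.3, 12.7], [460.3, 128.8, 19.2], [634.0, 175.5, 73.1], [637.8, 469.7, 73.9], [641.5, 479.6, 74.7]]
cam [628.25533392 297.04848469 264.33302404]
```

```bash
python3 -m handwheel '[{"x":-0.2,"y":0,"z":-0.8,"twist":0},{"x":-0.5,"y":0,"z":-2,"twist":0},{"x":-2,"y":0,"z":-6,"twist":0},{"x":-4,"y":3,"z":-11,"twist":0},{"x":-6,"y":8,"z":-16,"twist":0},{"x":-8,"y":13,"z":-20,"twist":0},{"x":-10,"y":18,"z":-21,"twist":0},{"x":-12,"y":23,"z":-21,"twist":0},{"x":-14,"y":28,"z":-21,"twist":0},{"x":-14,"y":33,"z":-21,"twist":0}]' 1
cat > look.py <<'E'
from h import *
import sys
c=robot.camera("wrist"); cv2.imwrite("pics/%s.png"%sys.argv[1],c["color"])
h=cv2.cvtColor(c["color"],cv2.COLOR_BGR2HSV)
b=lambda lo,hi: cv2.inRange(h,np.array(lo),np.array(hi))
for nm,k in (("orange",b((5,150,60),(17,255,255))),("blue",b((105,150,40),(125,255,255)))):
    n,l,s,_=cv2.connectedComponentsWithStats(cv2.morphologyEx(k,cv2.MORPH_CLOSE,np.ones((3,3))))
    for i in range(1,n):
        if s[i,4]<150: continue
        P,u,v=pts(c,l==i); (cx,cy),(w,hh),a=cv2.minAreaRect(P[:,:2].astype(np.float32))
        print(nm,s[i,:5],"rect",np.round([cx,cy,w,hh,a],1),"z",np.round(np.percentile(P[:,2],[3,50,97])))
for t in ("cutter_mid","pliers_a_mid"):
    for r in robot.outline_of("wrist",t):
        if r["score"]<.3: continue
        P,u,v=pts(c,r["region"]); g=P[:,2]<25; g&=P[:,2]>2; P=P[g]
        q=P[:,:2]; m=q.mean(0); w,V=np.linalg.eigh(np.cov((q-m).T)); a=V[:,1]; s=(q-m)@a
        wid=[np.ptp(((q-m)@V[:,0])[sl]) for sl in (s<np.percentile(s,30),s>np.percentile(s,70))]
        if wid[0]<wid[1]: a=-a; s=-s
        off=(q-m)@np.array([-a[1],a[0]])
        tip=s.max(); 
        print(t,round(r["score"],2),np.round(r["uv"]),"yaw",np.round(np.arctan2(a[1],a[0]),3),"len",np.round(np.ptp(s),1),"tip",np.round(m+a*tip),"mean",np.round(m,1),"z",np.round(np.median(P[:,2]),1))
        L=38 if t[0]=="c" else 66
        tail=s.min(); L2=96 if t[0]=="c" else 103
        for e in (tip-L,tail+L2):
            k=np.abs(s-e)<12; o=off[k]; print("   mid",np.round(m+a*e+np.array([-a[1],a[0]])*(o.min()+o.max())/2,1),"w",np.round(np.ptp(o),1))
        # dark pivot screw
        dark=r["region"]&(h[...,2]<70)&(h[...,1]<90); 
        if dark.sum()>3:
            D,_,_=pts(c,dark); print("   dark",dark.sum(),np.round(np.median(D,0),1))
print(pose()[0])
E
python3 look.py w6
```

```text
t: 9.3
ee_pos: [442.1, -46.6, 329.3]
eef_rot: [1.0, 0.029, 0.001, -0.0]
force: [1.9, 0.3, -0.3]
finger_gap: 85.3
gripper_force: 0.0
orange [ 129    6   97  160 9584] rect [530.1 156.  206.9 127.6   3.6] z [14. 17. 53.]
orange [ 458  126   34   56 1079] rect [ 468.2 -291.    47.3   86.    89.9] z [ 2. 13. 15.]
orange [411 203  13  39 192] rect [ 353.5 -211.7   11.    65.6   85.5] z [12. 16. 18.]
blue [  214     6    87   159 12226] rect [539.9  39.4 199.2 104.8   3.7] z [14. 16. 53.]
blue [394 126  28  59 840] rect [ 461.  -180.1   89.5   37.7   15.6] z [10. 13. 15.]
blue [516 167  43  56 979] rect [ 411.5 -398.9   39.    90.2   78.1] z [ 8. 13. 15.]
cutter_mid 0.67 [484. 134.] yaw -0.035 len 130.0 tip [ 558. -289.] mean [ 496.3 -287.3] z 13.4
   mid [ 520.4 -289.6] w 29.4
   mid [ 524.4 -289.8] w 29.4
   dark 82 [ 525.8 -278.5    9.8]
pliers_a_mid 0.84 [549. 174.] yaw -0.209 len 166.9 tip [ 530. -424.] mean [ 443.7 -405.3] z 13.0
   mid [ 464.9 -411.6] w 29.1
   mid [ 467. -412.] w 29.1
   dark 243 [ 471.2 -409.4    8.1]
[442.84416754 -47.12942994 328.88571653]
```

View pics/w6.png

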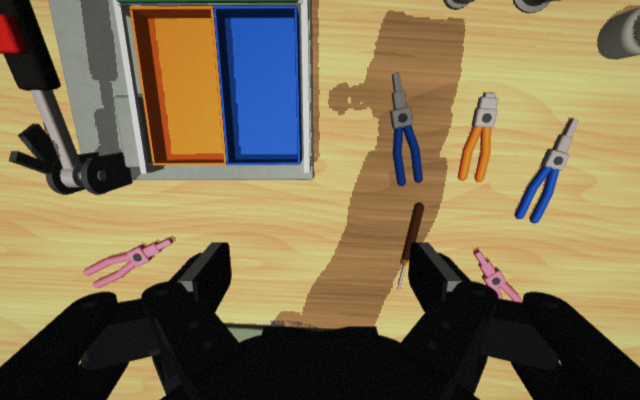

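```bash
python3 -m handwheel '[{"x":1,"y":4,"z":4,"twist":0.03},{"x":2,"y":9,"z":9,"twist":0.06},{"x":4,"y":14,"z":13,"twist":0.09},{"x":5.5,"y":19,"z":17,"twist":0.09},{"x":6.6,"y":22.5,"z":20,"twist":0.09},{"x":6.6,"y":24.7,"z":21.5,"twist":0.09},{"x":6.6,"y":24.7,"z":21.5,"twist":0.09},{"x":6.6,"y":24.7,"z":21.5,"twist":0.09},{"x":6.6,"y":24.7,"z":21.5,"twist":0.09},{"x":6.6,"y":24.7,"z":21.5,"twist":0.09}]' 0.75 50
python3 look.py w7
```

```text
t: 10.7
ee_pos: [523.7, -287.1, 113.9]
eef_rot: [1.0, -0.015, 0.0, 0.0]
force: [-0.1, -0.4, 0.6]
finger_gap: 64.2
gripper_force: 0.0
orange [ 301  213   46   85 2602] rect [ 465.4 -289.3   43.1   92.    88.1] z [ 1. 13. 15.]
blue [  0 209  32  98 551] rect [483.6 -16.9  79.4   5.2   3.3] z [13. 16. 37.]
blue [ 175  220   47   58 1338] rect [ 505.6 -195.2   41.9  115.2   44. ] z [ 8. 13. 15.]
blue [438 265  31  24 394] rect [ 483.4 -373.6  134.2   19.    45.9] z [  8.  13. 163.]
cutter_mid 0.7 [324. 220.] yaw -0.029 len 131.7 tip [ 560. -292.] mean [ 498.9 -290.1] z 13.5
   mid [ 522.  -290.7] w 30.0
   mid [ 524.2 -290.8] w 30.0
   dark 208 [ 524.1 -290.3   15.3]
pliers_a_mid 0.93 [466. 242.] yaw -0.158 len 165.4 tip [ 531. -422.] mean [ 479.5 -414.3] z 13.4
   mid [ 465.9 -412.6] w 31.3
   mid [ 469.4 -413.2] w 31.3
   dark 477 [ 482.5 -411.1    9.6]
[ 523.50376241 -287.47915411  113.53729502]
```

View pics/w7.png

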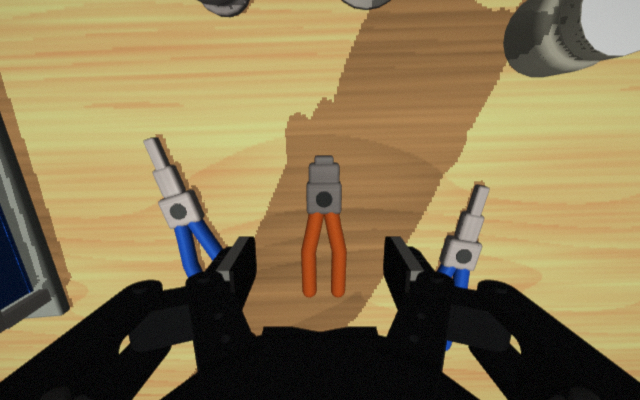

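```bash
python3 -m handwheel '[{"x":0,"y":0.3,"z":3,"twist":0},{"x":0,"y":0.3,"z":6,"twist":0},{"x":0,"y":0.3,"z":8.5,"twist":0},{"x":0,"y":0.3,"z":9.8,"twist":0},{"x":0,"y":0.3,"z":10.5,"twist":0},{"x":0,"y":0.3,"z":10.9,"twist":0},{"x":0,"y":0.3,"z":11.1,"twist":0},{"x":0,"y":0.3,"z":11.1,"twist":0},{"x":0,"y":0.3,"z":11.1,"twist":0},{"x":0,"y":0.3,"z":11.1,"twist":0}]' && python3 -m handwheel '[{"x":0,"y":0,"z":0,"twist":0},{"x":0,"y":0,"z":0,"twist":0},{"x":0,"y":0,"z":0,"twist":0},{"x":0,"y":0,"z":0,"twist":0},{"x":0,"y":0,"z":0,"twist":0},{"x":0,"y":0,"z":0,"twist":0},{"x":0,"y":0,"z":-0.5,"twist":0},{"x":0,"y":0,"z":-1.5,"twist":0},{"x":0,"y":0,"z":-4,"twist":0},{"x":0,"y":0,"z":-8,"twist":0}]' 0 50
```

```text
t: 12.1
ee_pos: [523.3, -290.7, 2.5]
eef_rot: [1.0, -0.016, 0.0, -0.0]
force: [-0.0, -0.5, 0.3]
finger_gap: 63.7
gripper_force: 0.0
t: 13.35
ee_pos: [522.8, -290.4, 83.0]
eef_rot: [1.0, -0.016, -0.001, -0.0]
force: [0.3, -0.2, -1.0]
finger_gap: 28.6
gripper_force: 49.6
```

```bash
python3 -m handwheel '[{"x":0.3,"y":-3,"z":-3,"twist":-0.03},{"x":0.6,"y":-8,"z":-6.5,"twist":-0.06},{"x":1,"y":-13,"z":-6.7,"twist":-0.095},{"x":1.3,"y":-18,"z":-6.7,"twist":-0.095},{"x":1.6,"y":-23.5,"z":-6.7,"twist":-0.095},{"x":2,"y":-29,"z":-6.7,"twist":-0.095},{"x":2.3,"y":-34.5,"z":-6.7,"twist":-0.095},{"x":2.6,"y":-39.5,"z":-6.7,"twist":-0.095},{"x":2.6,"y":-42.5,"z":-6.7,"twist":-0.095},{"x":2.6,"y":-43.7,"z":-6.7,"twist":-0.095}]'
cat > tray.py <<'E'
from h import *
import sys
c=robot.camera("wrist"); cv2.imwrite("pics/%s.png"%sys.argv[1],c["color"])
P,u,v=pts(c); k=(abs(P[:,2]-52)<5)
h=cv2.cvtColor(c["color"],cv2.COLOR_BGR2HSV)[v,u]
for nm,lo,hi in (("orange",5,17),("blue",105,125)):
    q=P[k&(h[:,0]>lo)&(h[:,0]<hi)&(h[:,1]>130)&(P[:,0]>400)&(P[:,0]<680)&(P[:,1]>-60)&(P[:,1]<240)]
    print(nm,len(q),np.round(np.array(sum([list(x) if isinstance(x,tuple) else [x] for x in cv2.minAreaRect(q[:,:2].astype(np.float32))],[])),1), np.round(np.percentile(q,[1,99],0),1).tolist())
p,r,o=pose();print(p.round(1),r.as_matrix()[:2,0].round(3),o["finger_gap"],o["t"])
E
python3 tray.py w8
```

```text
t: 14.6
ee_pos: [562.6, 147.1, 149.8]
eef_rot: [0.999, 0.033, 0.0, -0.0]
force: [1.0, -0.4, -1.6]
finger_gap: 28.4
gripper_force: 49.7
orange 1032 [532.2 144.6 196.4 105.    3.8] [[435.0, 93.4, 47.1], [633.0, 200.9, 53.7]]
blue 2049 [538.9  39.7 197.  104.8   3.6] [[444.2, -14.0, 47.2], [639.5, 96.9, 53.8]]
[562.7 147.6 149.7] [0.998 0.066] 28.441501681978394 14.65
```

View pics/w8.png

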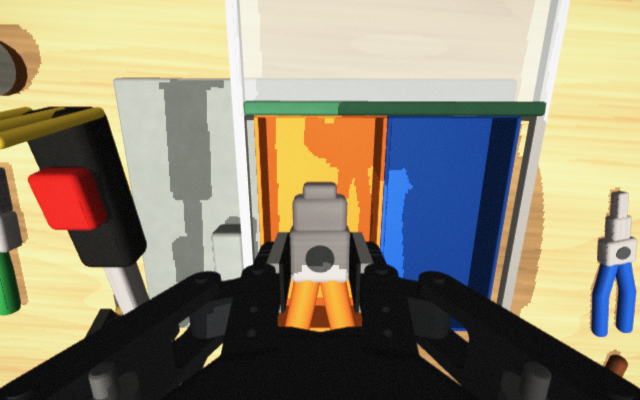

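```bash
python3 -m handwheel '[{"x":0,"y":0.1,"z":3,"twist":0},{"x":0,"y":0.1,"z":7,"twist":0},{"x":0,"y":0.1,"z":10,"twist":0},{"x":0,"y":0.1,"z":11.5,"twist":0},{"x":0,"y":0.1,"z":12.3,"twist":0},{"x":0,"y":0.1,"z":12.7,"twist":0},{"x":0,"y":0.1,"z":12.9,"twist":0},{"x":0,"y":0.1,"z":13.1,"twist":0},{"x":0,"y":0.1,"z":13.1,"twist":0},{"x":0,"y":0.1,"z":13.1,"twist":0}]'
```

```text
t: 15.9
ee_pos: [563.0, 144.3, 18.5]
eef_rot: [0.999, 0.032, 0.0, -0.0]
force: [-0.2, -0.8, -2.0]
finger_gap: 29.0
gripper_force: 49.7
```

```bash
python3 -m handwheel '[{"x":0,"y":0,"z":0,"twist":0},{"x":0,"y":0,"z":0,"twist":0},{"x":0,"y":0,"z":0,"twist":0},{"x":0,"y":0,"z":-1,"twist":0},{"x":0,"y":0,"z":-5,"twist":0},{"x":0,"y":0,"z":-10,"twist":0},{"x":-1,"y":4,"z":-15,"twist":0},{"x":-2,"y":9,"z":-18,"twist":0},{"x":-4,"y":14,"z":-18,"twist":0},{"x":-5,"y":19,"z":-18,"twist":0}]' 0.5 50
python3 -m handwheel '[{"x":-1,"y":5,"z":0,"twist":-0.1},{"x":-2,"y":8,"z":0,"twist":-0.2},{"x":-3,"y":10,"z":0,"twist":-0.2},{"x":-3,"y":11,"z":0,"twist":-0.2},{"x":-3,"y":11,"z":0,"twist":-0.2},{"x":-3,"y":11,"z":0,"twist":-0.2},{"x":-3,"y":11,"z":0,"twist":-0.2},{"x":-3,"y":11,"z":0,"twist":-0.2},{"x":-3,"y":11,"z":0,"twist":-0.2},{"x":-3,"y":11,"z":0,"twist":-0.2}]' 0.75
python3 look.py w9
```

```text
t: 17.15
ee_pos: [524.4, -50.0, 199.5]
eef_rot: [0.999, 0.032, 0.001, 0.0]
force: [0.6, -1.1, 0.8]
finger_gap: 42.4
gripper_force: 0.0
t: 18.4
ee_pos: [502.2, -160.1, 198.3]
eef_rot: [0.991, 0.132, -0.0, -0.0]
force: [-0.3, 0.3, 0.7]
finger_gap: 63.9
gripper_force: 0.0
orange [   0    0   64  185 9140] rect [510.  135.1 100.3 191.9  88.9] z [15. 18. 52.]
orange [313 280  28  51 437] rect [ 347.1 -210.6   12.1   74.9   84.8] z [13. 16. 17.]
blue [   61     0   126   205 22475] rect [537.8  39.4 195.5 106.1   3.6] z [15. 16. 52.]
blue [185   3  19 193 319] rect [542.8 -12.5 194.8   2.2   3.9] z [14. 17. 20.]
blue [ 311  180   34   72 1404] rect [ 461.6 -181.1   87.5   38.5   14.7] z [11. 13. 15.]
blue [470 263  44  28 466] rect [ 469.4 -308.4  230.9   48.5   68.8] z [  7.  13. 252.]
cutter_mid 0.82 [35. 68.] yaw 3.111 len 134.9 tip [464. 136.] mean [526.9 133.8] z 22.8
   mid [502.2 134. ] w 33.3
   mid [503.1 134. ] w 33.3
   dark 508 [566.7 132.2  25.3]
pliers_a_mid 0.81 [513. 255.] yaw -0.299 len 121.9 tip [ 530. -427.] mean [ 474.6 -410.3] z 13.1
   mid [ 465.  -412.3] w 31.6
   mid [ 511.2 -422.3] w 17.6
   dark 275 [ 487.8 -409.1    7.9]
pliers_a_mid 0.67 [621. 125.] yaw 0.245 len 59.1 tip [ 669. -432.] mean [ 640.5 -438.9] z 15.1
   mid [ 607.9 -461.4] w 13.6Traceback (most recent call last):
  File "look.py", line 25, in <module>
    k=np.abs(s-e)<12; o=off[k]; print("   mid",np.round(m+a*e+np.array([-a[1],a[0]])*(o.min()+o.max())/2,1),"w",np.round(np.ptp(o),1))
                                                                                      ~~~~~^^
    return umr_minimum(a, axis, None, out, keepdims, initial, where)
ValueError: zero-size array to reduction operation minimum which has no identity
```

View pics/w9.png

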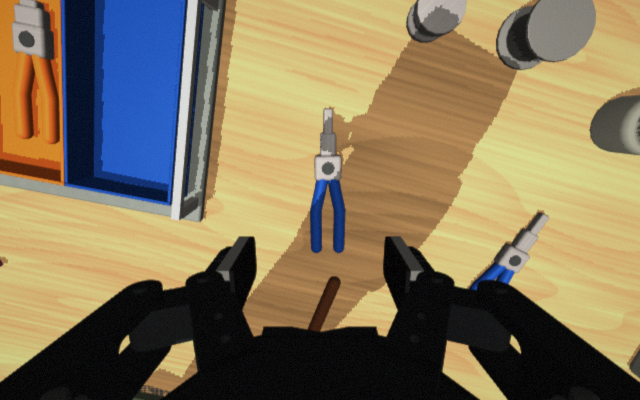

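```bash
cat > seg.py <<'E'
from h import *
import sys
# x0 x1 y0 y1 world window; fit a long-nose pliers
x0,x1,y0,y1=map(float,sys.argv[1:5])
c=robot.camera("wrist"); cv2.imwrite("pics/seg.png",c["color"])
P,u,v=pts(c); k=(P[:,0]>x0)&(P[:,0]<x1)&(P[:,1]>y0)&(P[:,1]<y1)&(P[:,2]>6)&(P[:,2]<22)
m=np.zeros((400,640),np.uint8); m[v[k],u[k]]=1
n,l,s,_=cv2.connectedComponentsWithStats(m); i=1+np.argmax(s[1:,4]); P,u,v=pts(c,l==i)
h=cv2.cvtColor(c["color"],cv2.COLOR_BGR2HSV)[v,u]; q=P[:,:2]
bl=(h[:,0]>100)&(h[:,0]<128)&(h[:,1]>130)
d=q[~bl]; 
f=np.median(d,0)-np.median(q[bl],0); a=f/np.linalg.norm(f)
for _ in range(5):
    n_=np.array([-a[1],a[0]]); s=q@a; o=q@n_
    bins=[(s[j].mean(),(o[j].min()+o[j].max())/2) for b in np.arange(s.min()+5,s.max()-5,6) for j in [(abs(s-b)<3)&(s>-1e9)] if j.sum()>5]
    g=np.polyfit(*np.array(bins).T,1); a=a+g[0]*n_; a/=np.linalg.norm(a)
n_=np.array([-a[1],a[0]]); s=q@a;o=q@n_
smin,smax=np.percentile(s,[.5,99.5]); print("len",smax-smin,"z",np.median(P[:,2]).round(1))
for e in (smax-66,smin+103,s[bl].max()+14):
    j=abs(s-e)<10; print("mid",np.round(a*e+n_*(o[j].min()+o[j].max())/2,1),"w",np.ptp(o[j]).round(1))
w=[round(float(np.ptp(o[abs(s-e)<2])),0) for e in np.arange(smin+4,smax,6)]; print("widths",w)
p,r,ob=pose(); X=r.as_matrix()[:,0]; print("yaw",np.arctan2(a[1],a[0]).round(3),"tool",p.round(1),"yaw",np.arctan2(X[1],X[0]).round(3),ob["t"])
print("rad h", )
E
python3 seg.py 405 600 -235 -120
```

```text
len 163.6349197158063 z 13.4
mid [ 513.6 -166.8] w 28.1
mid [ 518.9 -165.8] w 29.0
mid [ 517.3 -166.2] w 28.9
widths [39.0, 38.0, 40.0, 40.0, 40.0, 40.0, 40.0, 40.0, 40.0, 39.0, 35.0, 32.0, 30.0, 29.0, 28.0, 28.0, 28.0, 28.0, 29.0, 17.0, 16.0, 16.0, 16.0, 10.0, 10.0, 10.0, 10.0]
yaw 0.267 tool [ 502.2 -160.2  198.3] yaw 0.264 18.6
rad h
```

```bash
python3 -m handwheel '[{"x":0.6,"y":0.5,"z":4,"twist":0},{"x":1.2,"y":1.0,"z":9,"twist":0},{"x":1.2,"y":1.0,"z":14,"twist":0},{"x":1.2,"y":1.0,"z":17,"twist":0},{"x":1.2,"y":1.0,"z":18.5,"twist":0},{"x":1.2,"y":1.0,"z":19.2,"twist":0},{"x":1.2,"y":1.0,"z":19.6,"twist":0},{"x":1.2,"y":1.0,"z":19.6,"twist":0},{"x":1.2,"y":1.0,"z":19.6,"twist":0},{"x":1.2,"y":1.0,"z":19.6,"twist":0}]' && python3 -m handwheel '[{"x":0,"y":0,"z":0,"twist":0},{"x":0,"y":0,"z":0,"twist":0},{"x":0,"y":0,"z":0,"twist":0},{"x":0,"y":0,"z":0,"twist":0},{"x":0,"y":0,"z":0,"twist":0},{"x":0,"y":0,"z":0,"twist":0},{"x":0,"y":0,"z":-0.5,"twist":0},{"x":0,"y":0,"z":-2,"twist":0},{"x":0,"y":0,"z":-6,"twist":0},{"x":0,"y":0,"z":-11,"twist":0}]' 0 50
```

```text
t: 19.85
ee_pos: [516.6, -166.7, 2.7]
eef_rot: [0.991, 0.131, 0.0, 0.0]
force: [-1.1, -0.2, -0.9]
finger_gap: 64.0
gripper_force: 0.0
t: 21.1
ee_pos: [516.0, -166.6, 114.0]
eef_rot: [0.991, 0.131, -0.0, -0.0]
force: [0.8, -0.0, -1.1]
finger_gap: 28.4
gripper_force: 49.6
```

```bash
python3 -m handwheel '[{"x":2,"y":-3.5,"z":-1,"twist":0.05},{"x":4.5,"y":-8,"z":-2,"twist":0.1},{"x":7,"y":-12.5,"z":-2,"twist":0.15},{"x":8.5,"y":-16,"z":-2,"twist":0.2},{"x":9.1,"y":-17.6,"z":-1,"twist":0.2},{"x":9.1,"y":-17.6,"z":0,"twist":0.2},{"x":9.1,"y":-17.6,"z":0,"twist":0.2},{"x":9.1,"y":-17.6,"z":0,"twist":0.2},{"x":9.1,"y":-17.6,"z":0,"twist":0.2},{"x":9.1,"y":-17.6,"z":0,"twist":0.2}]' && python3 tray.py w10
```

```text
t: 22.35
ee_pos: [558.4, 26.7, 112.5]
eef_rot: [0.999, 0.032, 0.0, -0.0]
force: [0.3, -0.2, -1.6]
finger_gap: 29.0
gripper_force: 49.7
orange 2103 [532.7 144.9 197.4 105.8   3.6] [[456.5, 91.8, 47.0], [632.6, 200.3, 53.3]]
blue 2645 [571.3  41.9 133.5 104.8   3.7] [[506.1, -10.9, 47.2], [640.3, 96.8, 53.8]]
[558.4  26.7 112.5] [0.998 0.063] 28.773680997759275 22.4
```

```bash
python3 -m handwheel '[{"x":0,"y":0,"z":3,"twist":0},{"x":0,"y":0,"z":6,"twist":0},{"x":0,"y":0,"z":8,"twist":0},{"x":0,"y":0,"z":8.8,"twist":0},{"x":0,"y":0,"z":9.2,"twist":0},{"x":0,"y":0,"z":9.35,"twist":0},{"x":0,"y":0,"z":9.35,"twist":0},{"x":0,"y":0,"z":9.35,"twist":0},{"x":0,"y":0,"z":9.35,"twist":0},{"x":0,"y":0,"z":9.35,"twist":0}]' && python3 -m handwheel '[{"x":0,"y":0,"z":0,"twist":0},{"x":0,"y":0,"z":0,"twist":0},{"x":0,"y":0,"z":0,"twist":0},{"x":0,"y":0,"z":-0.7,"twist":0},{"x":0,"y":0,"z":-3,"twist":0},{"x":0,"y":-1,"z":-6,"twist":0},{"x":0,"y":-3.4,"z":-7,"twist":0},{"x":0,"y":-3.4,"z":-7,"twist":0},{"x":0,"y":-3.4,"z":-7,"twist":0},{"x":0,"y":-3.4,"z":-7,"twist":0}]' 0.4 50
```

```text
t: 23.65
ee_pos: [558.4, 27.0, 18.9]
eef_rot: [0.999, 0.032, 0.0, -0.0]
force: [0.1, 0.5, -0.7]
finger_gap: 28.4
gripper_force: 49.7
t: 24.9
ee_pos: [556.1, 60.1, 88.6]
eef_rot: [1.0, 0.031, -0.0, 0.0]
force: [0.1, -0.7, 0.4]
finger_gap: 34.0
gripper_force: 0.0
```

```bash
python3 -m handwheel '[{"x":0,"y":0,"z":0,"twist":0},{"x":0,"y":0,"z":0,"twist":0},{"x":0,"y":0,"z":0,"twist":0},{"x":0,"y":0,"z":3,"twist":0},{"x":0,"y":0,"z":5.5,"twist":0},{"x":0,"y":0,"z":6.7,"twist":0},{"x":0,"y":0.6,"z":6.7,"twist":0},{"x":0,"y":1.2,"z":6.7,"twist":0},{"x":0,"y":1.6,"z":6.7,"twist":0},{"x":0,"y":2.0,"z":6.7,"twist":0}]' 0 40
```

```text
t: 26.15
ee_pos: [557.8, 40.7, 22.3]
eef_rot: [0.999, 0.032, 0.0, -0.0]
force: [-0.4, 2.1, 1.8]
finger_gap: -0.0
gripper_force: 1.1
```

```bash
python3 -m handwheel '[{"x":0,"y":0.2,"z":0,"twist":0},{"x":0,"y":0.4,"z":0,"twist":0},{"x":0,"y":0.5,"z":0,"twist":0},{"x":0,"y":0.5,"z":0,"twist":0},{"x":0,"y":0.2,"z":-0.3,"twist":0},{"x":0,"y":0,"z":-4,"twist":0},{"x":0,"y":0,"z":-9,"twist":0},{"x":0,"y":0,"z":-14,"twist":0},{"x":-1,"y":2,"z":-18,"twist":0},{"x":-2,"y":3,"z":-18,"twist":0}]' 
cat > inb.py <<'E'
from h import *
c=robot.camera("wrist"); cv2.imwrite("pics/inb.png",c["color"])
P,u,v=pts(c); e=np.array([.998,.064]); n=np.array([-.064,.998]); d=P[:,:2]-[539,39.6]; X=d@e; Y=d@n
k=(abs(X)<95)&(abs(Y)<46)&(P[:,2]>21)&(P[:,2]<45)
for b in range(-90,91,12):
    j=k&(abs(X-b)<6)
    if j.sum()>3: print(b,j.sum(),np.round([Y[j].min(),Y[j].max(),np.median(P[j,2])],1))
E
python3 inb.py
```

```text
t: 27.4
ee_pos: [540.0, 8.6, 204.1]
eef_rot: [1.0, 0.031, 0.002, 0.0]
force: [-0.5, 0.6, -0.4]
finger_gap: -0.1
gripper_force: 0.0
-90 64 [ 7.4 45.7 32.1]
-78 6 [-1.8  1.  26.2]
-66 104 [-13.3   0.7  28.7]
-54 226 [-42.3  -0.6  28.7]
-42 232 [-44.4  -2.   28.6]
-30 256 [-44.3  -3.4  28.7]
-18 256 [-44.3  -7.2  28.7]
-6 266 [-43.1 -10.6  28.7]
6 286 [-45.  -15.4  29.6]
18 302 [-46.  -16.7  30.3]
30 265 [-45.9 -17.9  29.4]
42 195 [-44.7 -25.5  28.9]
54 170 [-44.5 -27.7  28.4]
66 116 [-44.4 -33.   27.9]
78 80 [-44.4 -35.   27.8]
```

```bash
python3 -m handwheel '[{"x":-1,"y":5,"z":0,"twist":0.05},{"x":-2,"y":10,"z":0,"twist":0.1},{"x":-3.5,"y":15.5,"z":0,"twist":0.15},{"x":-5,"y":21,"z":0,"twist":0.2},{"x":-6.5,"y":26.5,"z":0,"twist":0.25},{"x":-8,"y":32,"z":0,"twist":0.25},{"x":-9,"y":37,"z":0,"twist":0.25},{"x":-10,"y":40.4,"z":0,"twist":0.25},{"x":-10,"y":40.4,"z":0,"twist":0.25},{"x":-10,"y":40.4,"z":0,"twist":0.25}]' 0.75 50
python3 seg.py 340 560 -460 -365
```

```text
t: 28.7
ee_pos: [465.6, -398.8, 200.8]
eef_rot: [0.996, -0.093, -0.001, -0.001]
force: [0.4, 0.9, 0.3]
finger_gap: 64.1
gripper_force: 0.0
len 163.1220758622839 z 13.4
mid [ 463.9 -412.9] w 29.7
mid [ 469.6 -414.3] w 29.9
mid [ 469.3 -414.2] w 29.9
widths [39.0, 40.0, 40.0, 40.0, 40.0, 41.0, 39.0, 39.0, 40.0, 38.0, 35.0, 33.0, 30.0, 28.0, 27.0, 30.0, 28.0, 28.0, 29.0, 18.0, 18.0, 17.0, 17.0, 9.0, 9.0, 9.0, 10.0]
yaw -0.214 tool [ 465.9 -398.6  201.1] yaw -0.185 28.75
rad h
```

```bash
python3 -m handwheel '[{"x":0.2,"y":0.8,"z":4,"twist":0.03},{"x":0.4,"y":1.45,"z":9,"twist":0.03},{"x":0.4,"y":1.45,"z":14,"twist":0.03},{"x":0.4,"y":1.45,"z":17,"twist":0.03},{"x":0.4,"y":1.45,"z":18.7,"twist":0.03},{"x":0.4,"y":1.45,"z":19.4,"twist":0.03},{"x":0.4,"y":1.45,"z":19.8,"twist":0.03},{"x":0.4,"y":1.45,"z":19.8,"twist":0.03},{"x":0.4,"y":1.45,"z":19.8,"twist":0.03},{"x":0.4,"y":1.45,"z":19.8,"twist":0.03}]' && python3 -m handwheel '[{"x":0,"y":0,"z":0,"twist":0},{"x":0,"y":0,"z":0,"twist":0},{"x":0,"y":0,"z":0,"twist":0},{"x":0,"y":0,"z":0,"twist":0},{"x":0,"y":0,"z":0,"twist":0},{"x":0,"y":0,"z":0,"twist":0},{"x":0,"y":0,"z":-0.5,"twist":0},{"x":0,"y":0,"z":-2,"twist":0},{"x":0,"y":0,"z":-6,"twist":0},{"x":0,"y":0,"z":-11,"twist":0}]' 0 50
```

```text
t: 30.0
ee_pos: [466.8, -415.0, 4.2]
eef_rot: [0.994, -0.108, 0.0, 0.0]
force: [-0.4, 0.2, -1.0]
finger_gap: 64.0
gripper_force: 0.0
t: 31.25
ee_pos: [466.3, -414.6, 115.4]
eef_rot: [0.994, -0.108, -0.0, -0.0]
force: [-0.5, -0.4, -1.3]
finger_gap: 28.6
gripper_force: 49.7
```

```bash
python3 -m handwheel '[{"x":0,"y":-4,"z":-2,"twist":-0.05},{"x":0,"y":-9,"z":-4,"twist":-0.1},{"x":-0.2,"y":-14.5,"z":-4,"twist":-0.15},{"x":-0.4,"y":-20,"z":-4,"twist":-0.2},{"x":-0.7,"y":-25.5,"z":-4,"twist":-0.24},{"x":-1,"y":-31,"z":-4,"twist":-0.24},{"x":-1.3,"y":-36.5,"z":-4,"twist":-0.24},{"x":-1.3,"y":-41.5,"z":-4,"twist":-0.24},{"x":-1.3,"y":-45.5,"z":-4,"twist":-0.24},{"x":-1.3,"y":-48,"z":-4,"twist":-0.24}]' && python3 tray.py w11
```

```text
t: 32.5
ee_pos: [557.1, 59.0, 154.7]
eef_rot: [1.0, 0.013, 0.0, -0.0]
force: [-0.1, -0.8, -0.3]
finger_gap: 28.6
gripper_force: 49.7
orange 1105 [533.2 144.8 196.4 105.    3.5] [[434.6, 88.9, 47.1], [632.8, 200.6, 53.4]]
blue 2008 [539.2  39.8 198.  105.    3.5] [[441.2, -14.2, 47.3], [640.0, 96.9, 54.0]]
[557.5  62.  154.6] [1.    0.028] 28.63000814528421 32.55
```

View pics/w11.png

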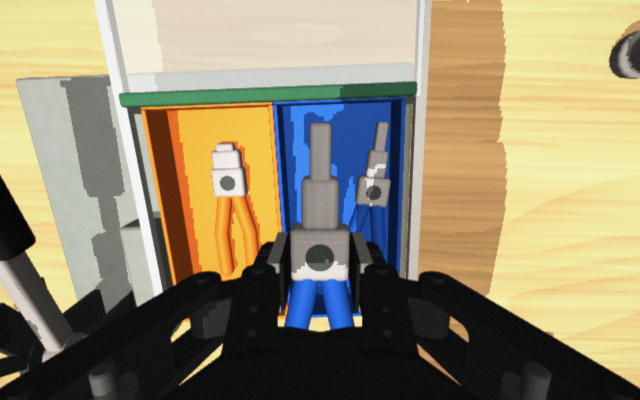

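```bash
python3 -m handwheel '[{"x":0,"y":0,"z":0,"twist":0},{"x":0,"y":0,"z":1,"twist":0},{"x":0,"y":0,"z":3,"twist":0},{"x":0,"y":0,"z":5,"twist":0},{"x":0,"y":0,"z":6,"twist":0},{"x":0,"y":0,"z":7,"twist":0},{"x":0,"y":0,"z":7,"twist":0},{"x":0,"y":0,"z":7,"twist":0},{"x":0,"y":0,"z":7,"twist":0},{"x":0,"y":0,"z":7,"twist":0}]'
```

```text
t: 33.8
ee_pos: [557.0, 56.8, 84.1]
eef_rot: [1.0, 0.012, 0.0, -0.0]
force: [0.8, -0.3, -1.0]
finger_gap: 28.2
gripper_force: 49.7
```

```bash
python3 -m handwheel '[{"x":0,"y":0,"z":2,"twist":0},{"x":0,"y":0,"z":4,"twist":0},{"x":0,"y":0,"z":5,"twist":0},{"x":0,"y":0,"z":5.6,"twist":0},{"x":0,"y":0,"z":6,"twist":0},{"x":0,"y":0,"z":6.2,"twist":0},{"x":0,"y":0,"z":6.4,"twist":0},{"x":0,"y":0,"z":6.4,"twist":0},{"x":0,"y":0,"z":6.4,"twist":0},{"x":0,"y":0,"z":6.4,"twist":0}]'
```

```text
t: 35.05
ee_pos: [557.0, 56.8, 19.9]
eef_rot: [1.0, 0.012, 0.0, -0.0]
force: [-0.3, -0.9, -1.3]
finger_gap: 28.7
gripper_force: 49.7
```

```bash
python3 -m handwheel '[{"x":0,"y":0,"z":0.05,"twist":0},{"x":0,"y":0,"z":0.05,"twist":0},{"x":0,"y":0,"z":0.05,"twist":0},{"x":0,"y":0,"z":-0.7,"twist":0},{"x":0,"y":0,"z":-3,"twist":0},{"x":0,"y":0,"z":-8,"twist":0},{"x":-2,"y":0,"z":-13,"twist":0},{"x":-4,"y":0,"z":-18,"twist":0},{"x":-7,"y":0,"z":-23,"twist":0},{"x":-10,"y":0,"z":-28,"twist":0}]' 0.4 && python3 - <<'E'
from h import *
c=robot.camera("wrist"); cv2.imwrite("pics/fin.png",c["color"])
P,u,v=pts(c)
for nm,ctr in (("blue",(539.2,39.7)),("orange",(532.7,144.8))):
    d=P[:,:2]-ctr; X=d@[.998,.064]; Y=d@[-.064,.998]
    k=(abs(X)<94)&(abs(Y)<46)&(P[:,2]>21)
    print(nm)
    for b in range(-84,95,14):
        j=k&(abs(X-b)<7)
        if j.sum()>3:
            y=np.sort(Y[j]); g=np.nonzero(np.diff(y)>3)[0]; s=np.split(y,g+1)
            print(b,[(round(a[0]),round(a[-1])) for a in s if len(a)>3],"zmed/max",np.median(P[j,2]).round(),np.percentile(P[j,2],99).round())
E
python3 lev.py fin2 2>&1 | tail -5
```

```text
t: 36.3
ee_pos: [455.7, 54.3, 301.8]
eef_rot: [1.0, 0.012, 0.0, -0.0]
force: [0.0, 1.3, 0.7]
finger_gap: 34.4
gripper_force: 0.0
blue
-84 [(-41, 13), (27, 40)] zmed/max 362.0 393.0
-70 [(-46, 46)] zmed/max 385.0 403.0
-56 [(-44, -30), (-16, 13), (26, 43)] zmed/max 401.0 405.0
-42 [(-45, -31), (-17, 11), (25, 38)] zmed/max 29.0 31.0
-28 [(-45, -32), (-22, 12), (23, 38)] zmed/max 29.0 31.0
-14 [(-44, -30), (-26, -9), (0, 15), (20, 36)] zmed/max 29.0 31.0
0 [(-45, -14), (2, 32)] zmed/max 29.0 31.0
14 [(-46, -16), (2, 30)] zmed/max 30.0 32.0
28 [(-46, -17), (1, 29)] zmed/max 30.0 32.0
42 [(-44, -25), (6, 24)] zmed/max 29.0 31.0
56 [(-43, -27), (6, 23)] zmed/max 28.0 31.0
70 [(-43, -32), (9, 18)] zmed/max 28.0 30.0
84 [(-42, -33), (9, 18)] zmed/max 28.0 29.0
orange
-84 [(-46, -33)] zmed/max 372.0 384.0
-70 [(-46, -13), (5, 14)] zmed/max 386.0 399.0
-56 [(-23, -10), (4, 17)] zmed/max 28.0 31.0
-42 [(-23, -10), (4, 17)] zmed/max 28.0 31.0
-28 [(-24, -10), (4, 17)] zmed/max 28.0 31.0
-14 [(-23, -8), (2, 17)] zmed/max 29.0 31.0
0 [(-20, -5), (-1, 14)] zmed/max 29.0 31.0
14 [(-18, 12)] zmed/max 29.0 32.0
28 [(-18, 12)] zmed/max 30.0 33.0
42 [(-18, 11)] zmed/max 30.0 32.0
56 [(-16, 10)] zmed/max 29.0 31.0
70 [(-11, 5)] zmed/max 28.0 30.0
red 1287 62 105 37 78 [[556.6, 277.9, 125.6], [563.0, 280.1, 131.0], [573.5, 288.6, 133.5], [583.6, 297.5, 135.9], [589.6, 303.4, 137.5]]
yel 57 0 475 0 276 [[503.7, 122.3, 49.2], [606.9, 295.9, 176.5], [607.5, 304.7, 177.5], [608.0, 312.0, 178.0], [628.2, 350.5, 178.9]]
green 2562 24 378 2 192 [[413.0, 1.7, 11.6], [454.5, 52.3, 18.9], [635.1, 142.7, 72.7], [640.9, 468.7, 73.8], [646.0, 477.3, 74.8]]
cam [519.36936043  55.31222073 450.75368344]
```

```bash
python3 -c "
from workcell import robot; print(robot.hand_in())"
```

```text
the job is handed in; nothing more can be done
None
```

The job is handed in at about 36 s: the lever is latched down with the shutter open, the orange cutter lies flat in the orange tray, both blue pliers lie flat side by side in the blue tray, and I did not touch the other things; before pressing the button I nudged the lever through its play by pushing the yellow guard, because the arm could not tilt the tool.

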